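# Set and lock the length stop of a roll-cutting guide

## Task

On the white roll-cutting board, draw the sliding leg out by its upright stop bar until the bar's pointer lines up with the pointer of the set length mark, and hold it there against its return spring. While still holding the bar at the mark, slide the cam lever fully closed (in line with the leg). The program finishes while holding: keep hold of the stop bar at the mark with the lever closed, do not let go, do not shift the mark tab, and leave the loose things lying on and around the board undisturbed.

Things in the scene. Friction and masses are not known exactly. Their poses are not given: they have to be found in the camera images.
- guide: Roll-cutting guide, fixed: white board 460 x 240 x 15 mm. Origin on the bench; x along the leg's slide, y across, z up; board spans x -190..270, y -120..120 mm. Wooden knife gate at x -147, y +-70, 80 high. Aluminium channel x 10..260, 52 wide, top 41 mm above bench. Ticked scale strip at y -98. A can stands near x 235, y -80, a ring near x 205, y 80 mm
- leg (a joint): How far (m) the sliding steel leg is drawn out along the guide's +x, away from the knife gate: 0 (at rest) to 0.125. A spring pulls it back to 0 with about 3 N at 0 and 6 N at 0.1, friction under 1 N; released, it returns. When it equals mark the two pointers line up
- stop_bar (a point): Upright aluminium stop bar on the leg, where the leg is held (collider leg_c0): plate 10 mm thick in x, spanning y -45..125 mm, 46 to 96 mm above the bench. This point is at bench height, mid-thickness; axes as the guide's; at leg 0 it is at the guide's x -20, y 0. Beyond the open lever (greater y) the plate is free to straddle or pinch from above, one finger on its gate side, one on its leg side
- bar_top (a point): Middle of the stop bar's top edge, 96 mm above the bench; 40 mm in +y of stop_bar. Below the bar the leg's top lies 42 mm above the bench
- pointer (a point): Tip of the stop bar's pointer, a dark steel fin 4 mm thick at the bar's -y end, 53 mm above the bench
- mark_tip (a point): Tip of the set mark's fin, 4 mm thick, 3 mm from the pointer's path: a dark steel tab 20 x 26 x 20 mm with a brass screw, clamped on the scale strip on the -y side of the guide. The pointer must stand at the same x along the guide as this tip
- mark (a joint): Where (m) the mark tab is clamped along the guide, on the same scale as leg: 0.055 to 0.105. It must not be moved
- lever (a joint): Angle (rad) of the cam lever: 0 is closed (in line with the leg, pointing at the knife gate), its hard stop; it starts open at 0.30 to 0.42, the tip swung to the guide's +y, hard stop 0.45. Friction holds it where it is left; about 2 N at the tip moves it. It rides along with the leg
- lever_tip (a point): Tip of the cam lever's handle: steel flat 14 mm wide (black end 18), 100 to 112 mm above the bench, 180 mm from the pivot; it crosses 4 mm above the stop bar and reaches 50 mm past it towards the gate. Fingers straddling the bar on the lever's +y side and travelling along it towards -y push the lever shut; closed, its +y edge is at y = 7 mm of the stop bar
- lever_pivot (a point): The lever's upright pivot axis, on the leg 130 mm in +x of the stop bar, at handle height (106 mm above the bench); a black hub of radius 17 mm, top 112 mm above the bench
- pastry_ring: Loose steel ring 60 mm across, 40 mm high, on the board; leave alone
- duster: Loose aluminium can 48 mm across, 95 mm high, on the board; leave alone
- scraper: Loose dough scraper 80 x 130 mm on the bench, 24 mm high; leave alone
- salt_tub: Loose blue tub 54 mm across, 115 mm high, left of the board; leave alone
- sugar_tub: Another such blue tub; leave alone
- mug: Loose white mug 80 mm across, 90 mm high, right of the board; leave alone

How it is judged:
By the outcome, as a careful person would: the job done as asked, in the order asked, and still so for the second after the job is handed in, while the arm keeps its last pose, push and grip.
It also fails if it takes over 48 s, if anything falls off the work surface, if the arm or the gripper's body presses on something with over 40 N, if the wrist force passes 120 N, or if a joint passes its speed limit or range.

## Robot

A 6-joint arm with a two-finger parallel gripper is mounted at the origin on the work surface. World frame = base frame: x ahead of the robot, y to its left, z up, the work surface at z = 0. Lengths are in m, angles in rad, forces in N, time in s.
With the tool pointing down it reaches from about 0.35 to 0.8 m from the base axis. Payload 7.3 kg.
Tool frame: the origin (TCP) lies between the finger pads; the fingertips stand 25 mm ahead of it and the grasp point (between the pads) lies 6 mm ahead of it (r.tip_extent is the distance from the TCP to the fingertips, in m); z points along the fingers, y is the direction in which the jaws open and shut (so a half turn about z gives the same grasp; the last joint's range is limited). The gripper opens to 85 mm and grips with 20 to 120 N. Pads are 22 mm wide; open, the fingers measure 114 mm over their backs; the gripper's body (76 mm by 85 mm) begins 54 mm behind the grasp point. The pads swing forward as they close: fully open they stand 13 mm farther back than shut.
Start: joints at [1.062, 0.342, 1.524, -0, 1.275, -0.146], TCP at [0.186, 0.491, 0.256] pointing down, gripper open.
Joint ranges: [-2.53, 2.53], [-0.77, 2.02], [0.04, 2.7], [-1, 4.14], [0.28, 2.66], [-3.11, 3.11]. Speed limits (rad/s): [2.57, 2.57, 3.14, 3.14, 3.14, 3.14].

## Interface

Orientations are given as a unit quaternion [x, y, z, w].
In Python, from workcell import r, command_gripper, optics gives the robot as it stands. The module is installed in compiled form; this text tells all that it offers. Calls block until the motion is done:
- r.reach(position, orientation): joint-space move of the TCP to a pose.
- r.move_straight(position, orientation=None, speed=0.15, max_force=None): straight line of the TCP; orientation=None keeps the orientation; speed is the mean speed in m/s. With max_force (N) it stops when the force on the tool has changed by that much, and returns True; else False.
- r.movej(angles): joint-space move.
- command_gripper(opening, force=None): finger opening in m; force is the grip in N (None keeps the last); returns when the fingers have stopped.
- r.hold(seconds).
- r.solve_ik(position, orientation): joint angles nearest the present ones, or None.
- r.read_state(): the state.
- optics.get_image(name): name is "side" or "top"; returns (picture, depth): 384x512x3 uint8, red, green, blue; 384x512 float32, m along the optical axis (not along the pixel's ray), 0 where there is no reading.
- optics.camera_model(name): a dict with "K" (3x3 intrinsics, pixels), "R" (3x3) and "t" (3): a world point X has camera coordinates R X + t. Camera axes: x right, y down, z forward; pixel columns grow to the right and rows downward; lengths in m; the calibration is good to about 2 mm. A picture is of the moment at which its call begins. camera_model takes no time and is no camera call.
A pose or a line that the arm cannot do raises r.PlanningError and nothing moves.
- r.finish_job(): hands the job in, once; it reports no verdict.
The state is a dict: "time_s": time; "joint_positions": joint angles; "dq": joint speeds; "tau": joint torques, N m; "eef_pos": TCP position; "eef_rot": TCP orientation; "contact_force": force on the tool from outside, world axes, zero at the start; "torque": the same for the moment, N m; "grip_width": finger opening in m.
Only numpy, scipy, OpenCV 4.12 (cv2) and the standard library are available. Lean on these libraries where they do the work, as an engineer would, in place of code of your own. Each camera call takes 0.05 s, during which the arm holds its last target. There are 200 camera calls.

## Working session

There is one attempt and no reset: what is moved stays moved. The work goes in short steps, each a Python script; the robot and the scene stay as the last script left them, time stands still between calls to the robot, and variables do not carry over. Pictures are saved under pics/ and viewed, about 8 in all and at most 12, crops included, and the job is handed in when it is done.

```bash
mkdir -p pics
cat > h.py <<'E'
import numpy as np, cv2
from workcell import r, command_gripper, optics
def snap(cam,name,crop=None,s=1):
    im,d=optics.get_image(cam); np.savez('%s.npz'%name,im=im,d=d)
    o=im[:,:,::-1]
    if crop: a,b,c,e=crop; o=o[b:e,a:c]
    cv2.imwrite('pics/%s.png'%name,cv2.resize(o,None,fx=s,fy=s,interpolation=cv2.INTER_CUBIC)); return im,d
def ray(cam,u,v,z):
    m=optics.camera_model(cam);K,R,t=map(np.array,(m['K'],m['R'],m['t']))
    c=-R.T@t; d=R.T@np.linalg.solve(K,np.array([u,v,1.])); return c+d*(z-c[2])/d[2]
def proj(cam,X):
    m=optics.camera_model(cam);K,R,t=map(np.array,(m['K'],m['R'],m['t']))
    p=K@(R@np.array(X)+t); return p[:2]/p[2]
E
python3 - <<'E'
from h import *
for c in('top','side'):
    snap(c,c+'0',s=1.5); m=optics.camera_model(c); print(c,np.array(m['K'])[0,0],-np.array(m['R']).T@m['t'])
E
```

```text
top 456.60432114624524 [0.46169691 0.05125469 1.38033402]
side 402.8626797294615 [ 0.20358555 -0.52754939  0.94954027]
```

View pics/top0.png

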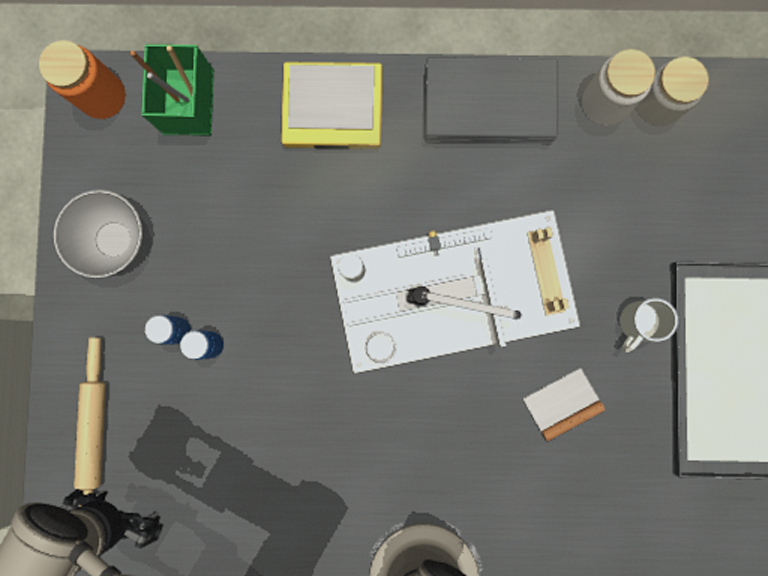

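View pics/side0.png

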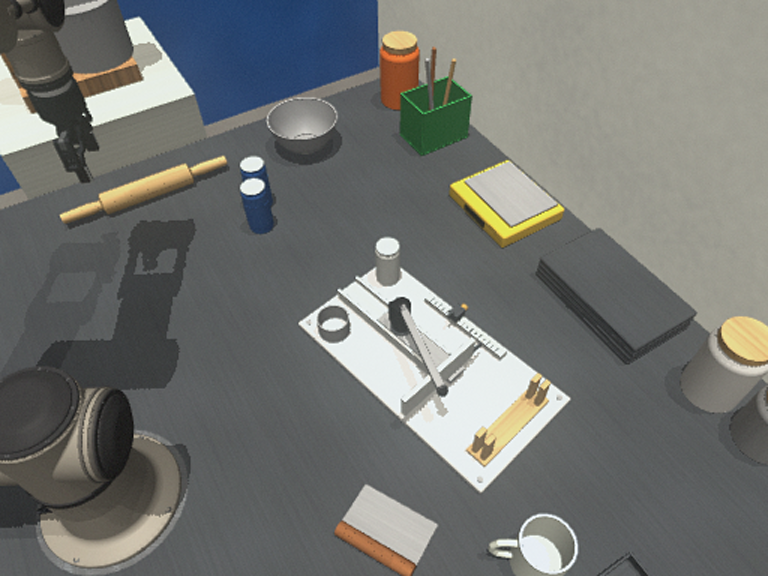

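Both views show the board. In the top view its corners are at about (331,257), (554,211), (579,326) and (354,373) in the 1.5x picture. The mark tab is at (433,241), the stop bar runs (478,250) to (502,345), and the lever goes from its hub at (418,296) to its tip at (517,315). The guide's +x points to world +y, and its +y points towards the robot.

Run:
```python
from h import *
im=np.load('top0.npz')['im']
g=im.min(2).astype(np.uint8); roi=np.zeros_like(g); roi[130:260,205:400]=1
m=((g>150)&(roi>0)).astype(np.uint8)
m=cv2.morphologyEx(m,cv2.MORPH_CLOSE,np.ones((9,9)))
c=max(cv2.findContours(m,0,2)[0],key=cv2.contourArea)
P=np.array([ray('top',*p[0],.015)[:2] for p in c],np.float32)
rc=cv2.minAreaRect(P); print(rc)
b=cv2.boxPoints(rc); print(b)
# corners by side view
for n,(u,v) in dict(tl=(331,257),tr=(554,211),br=(579,326),bl=(354,373)).items(): print(n,ray('top',u/1.5,v/1.5,.015)[:2])
for u,v in ((301,323),(482,491),(569,399)): print('side',ray('side',u/1.5,v/1.5,.015)[:2])
o=im[:,:,::-1][140:250,215:390]; cv2.imwrite('pics/topc.png',cv2.resize(o,None,fx=4.5,fy=4.5,interpolation=cv2.INTER_CUBIC))
s=np.load('side0.npz')['im'][:,:,::-1][185:285,245:345]; cv2.imwrite('pics/sidec.png',cv2.resize(s,None,fx=6,fy=6,interpolation=cv2.INTER_CUBIC))
```

```text
((0.5625762939453125, -0.05512559413909912), (0.2459571361541748, 0.45844900608062744), 12.583806991577148)
[[ 0.39261135  0.14179954]
 [ 0.4924924  -0.3056368 ]
 [ 0.7325412  -0.25205073]
 [ 0.63266015  0.1953856 ]]
tl [0.62921644 0.19280124]
tr [ 0.72922094 -0.25402655]
br [ 0.49892068 -0.30328602]
bl [0.39852385 0.14172578]
side [0.40516844 0.13962024]
side [ 0.50333621 -0.30261765]
side [ 0.72933187 -0.2509656 ]
```

View pics/topc.png

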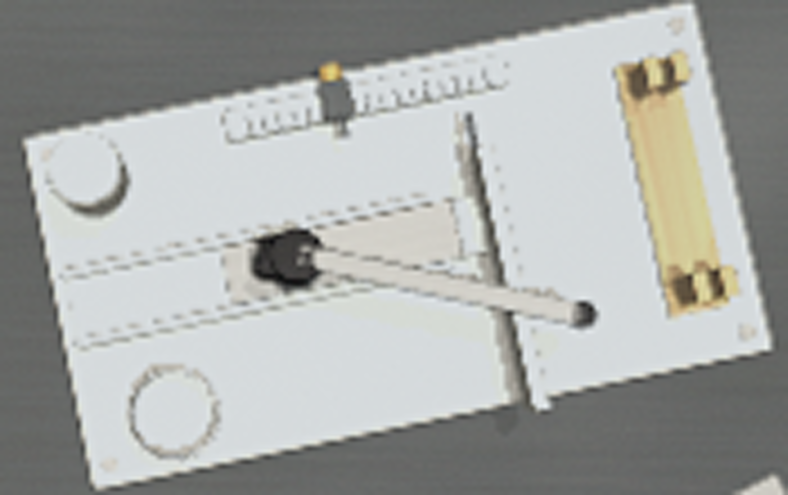

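View pics/sidec.png

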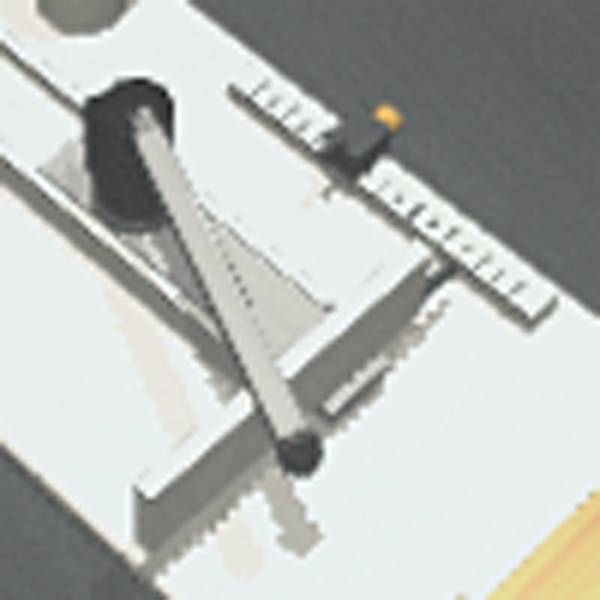

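```bash
cat >> h.py <<'E'
_c=[];_g=[]
for cam,u,v,gx,gy in (('top',331,257,270,-120),('top',554,211,-190,-120),('top',579,326,-190,120),('top',354,373,270,120),('side',301,323,270,120),('side',482,491,-190,120),('side',569,399,-190,-120)):
    _c.append(ray(cam,u/1.5,v/1.5,.015)[:2]);_g.append((gx/1e3,gy/1e3))
_c=np.array(_c);_g=np.array(_g)
_a=_g-_g.mean(0);_b=_c-_c.mean(0);_U,_,_V=np.linalg.svd(_a.T@_b);RG=_V.T@np.diag([1,np.linalg.det(_V.T@_U.T)])@_U.T;TG=_c.mean(0)-RG@_g.mean(0)
res=(_c-(_g@RG.T+TG))*1e3
def g2w(x,y,z): return np.append(RG@np.array([x,y])+TG,z)
def w2g(X): return RG.T@(np.array(X)[:2]-TG)
E
python3 - <<'E'
from h import *
print(res.round(1),TG,np.arctan2(RG[1,0],RG[0,0]))
for n,cam,u,v in (('mark','top',291.2,169.6),('ptr','top',317.7,166.7),('mark','side',300,216.2),('ptr','side',318.3,230.8)): print(n,cam,w2g(ray(cam,u,v,.053)).round(4))
print('levertip top',w2g(ray('top',215+585/4.5,140+314/4.5,.112)),'side',w2g(ray('side',245+300/6,185+445/6,.112)))
print('bar end top', w2g(ray('top',215+545/4.5,140+405/4.5,.096)),'side',w2g(ray('side',245+143/6,185+490/6,.096)))
t=np.load('top0.npz')['im'].mean(2).astype(int);s=np.load('side0.npz')['im'].mean(2).astype(int)
print(t[160:176,284:300]);print(t[160:176,310:326]);print(s[208:224,292:308]);print(s[222:240,308:328])
print('pred top',proj('top',g2w(-.02,-.07,.053)),proj('top',g2w(.06,-.07,.053)),'side',proj('side',g2w(-.02,-.07,.053)),proj('side',g2w(.06,-.07,.053)))
E
```

```text
[[-3.7 -2.6]
 [-3.8 -0.5]
 [ 0.2  2.5]
 [-0.1 -1.5]
 [ 6.5 -3.6]
 [ 4.6  3.1]
 [-3.7  2.6]] [ 0.57453197 -0.09420483] 1.7901873192703637
mark top [ 0.0622 -0.0736]
ptr top [-0.0154 -0.0662]
mark side [ 0.0484 -0.0647]
ptr side [-0.0178 -0.0643]
levertip top [-0.05606227  0.0731445 ] side [-0.05356812  0.07020491]
bar end top [-0.0223914   0.12336038] side [-0.01856406  0.1223066 ]
[[207 134 104 112 112 110 109 108 102 211 221 219 209 217 218 214]
 [222 181 108 104 115 112 110 109 105 201 220 220 174 208 219 187]
 [220 224 137 100 113 112 110 110 113 125 210 222 186 212 221 178]
 [217 222 141 105 114 114 112 111 111 121 213 224 151 207 215 210]
 [209 225 150 104 115 115 111 113 111 114 202 211 162 201 181 157]
 [209 226 155  96 110 108  98 102  97 128 158 144 171 177 192 214]
 [203 212 159  77  93  81  94  81 126 167 213 221 221 220 219 218]
 [165 150 148 139 148 126 137 115 212 223 220 219 218 218 218 217]
 [211 219 219 220 224 179 167 122 203 220 218 217 217 218 218 217]
 [219 216 215 216 218 174 141 117 162 211 218 217 217 217 217 217]
 [218 217 218 218 216 184 172 168 188 214 218 
[... 3459 characters left out ...]
 121 121 103  82 160 240 241 240 240 234 195 142 124
  119 115]
 [197 131 119 120 120 123 120 103 162 242 239 233 235 237 239 235 220 176
  131 117]
 [124 120 118 124 120 118 116 136 239 245 185 179 232 236 236 238 240 237
  179 133]
 [122 120 125 119 118 117 116 213 237 238 183 234 239 237 236 237 237 238
  235 198]
 [121 120 123 122 120 118 156 231 163 166 181 234 238 236 236 236 236 237
  238 236]
 [122 121 122 122 116 147 225 232 183 183 235 238 236 235 237 236 236 236
  237 239]
 [125 121 122 123 134 147 146 171 185 236 239 237 236 236 236 236 236 236
  237 236]]
pred top [318.95788259 165.13707982] [292.17809225 170.64304702] side [320.32098312 230.04472912] [298.18966069 212.65976567]
```

Guide frame agrees with the bar end within about 4 mm, and the mark is at about 0.080. Next I grip the bar beyond the lever.

```bash
cat >> h.py <<'E'
from scipy.spatial.transform import Rotation as Ro
def quat():
    # tool z down, tool y along +-guide x; pick the half turn nearest the middle of joint 6
    best=None
    for s in (1,-1):
        y=s*np.append(RG[:,0],0); z=np.array([0,0,-1.]); q=Ro.from_matrix(np.column_stack([np.cross(y,z),y,z])).as_quat()
        j=r.solve_ik(g2w(-.02,.106,.2),q)
        if j is not None and (best is None or abs(j[5])<best[0]): best=(abs(j[5]),q,j)
    return best
def st(): 
    s=r.read_state(); p=s['eef_pos']; print('t',round(s['time_s'],2),'g',w2g(p).round(4),'z',round(p[2],4),'F guide',(RG.T@np.array(s['contact_force'])[:2]).round(1),round(s['contact_force'][2],1),'w',round(s['grip_width'],4))
E
python3 - <<'E'
from h import *
_,q,j=quat(); np.save('q.npy',q); print(np.round(j,2))
command_gripper(.05,20)
r.reach(g2w(-.02,.106,.2),q); st()
print(r.move_straight(g2w(-.02,.106,.081),speed=.1,max_force=12)); st()
command_gripper(0,20); st()
snap('top','top1',(200,120,400,270),4); snap('side','side1',(220,160,370,300),5)
E
```

```text
[-0.44  0.34  1.69 -0.    1.11  0.92]
t 3.0 g [-0.0194  0.1057] z 0.2001 F guide [ 0.3 -0.1] 0.0 w 0.0499
False
t 4.34 g [-0.0203  0.1057] z 0.0815 F guide [ 0.1 -0.2] 0.3 w 0.0499
t 4.78 g [-0.0177  0.1059] z 0.0814 F guide [12.4 -2.4] 6.2 w 0.0098
```

View pics/side1.png

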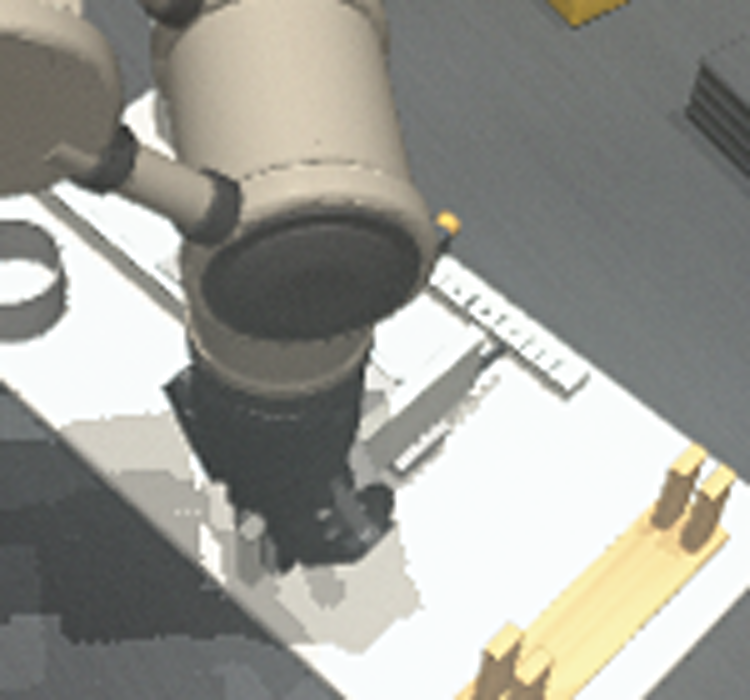

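The bar is gripped (9.8 mm wide) and stands at about −17.7 mm in my frame with the leg at 0. Drawing it out.

```bash
python3 - <<'E'
from h import *
command_gripper(0,50)
print(r.move_straight(g2w(-.0177+.078,.1057,.0815),speed=.05,max_force=40)); st()
snap('top','top2',(260,140,340,200),8); snap('side','side2',(270,180,350,240),8)
E
python3 -c "
import cv2,numpy as np
a=cv2.imread('pics/top2.png');b=cv2.imread('pics/side2.png');cv2.imwrite('pics/both2.png',cv2.resize(np.vstack([a,b]),(480,720))[:,:][:600] if 0 else cv2.resize(np.hstack([a,b]),(800,300)))"
```

```text
False
t 6.85 g [0.0596 0.1059] z 0.0815 F guide [-4.9  3. ] 0.1 w 0.0093
```

View pics/both2.png

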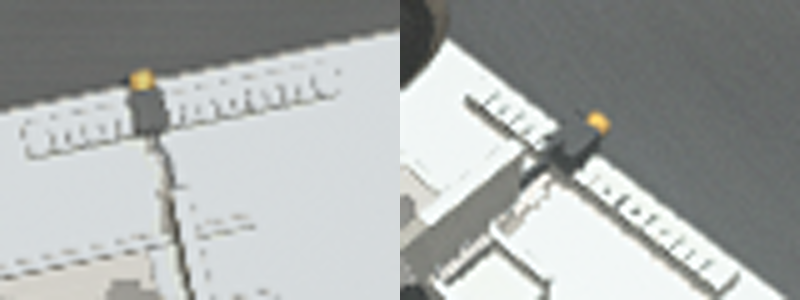

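Nearly aligned: in both views the bar's pointer continues the tab's fin (top crop at about (155,145); side crop at about (525,165)). Next I get darkness profiles across each fin.

```bash
cat > prof.py <<'E'
from h import *
import sys
def prof(n,cam,hi=.056):
    im=np.load(n+'.npz')['im'].mean(2).astype(np.float32)
    xs=np.arange(.040,.086,.002)
    print(n,'x mm',(xs*1e3).astype(int))
    for y in np.arange(-.086,-.039,.003):
        p=np.array([proj(cam,g2w(x,y,.053)) for x in xs],np.float32)
        v=cv2.remap(im,p[:,0][None],p[:,1][None],cv2.INTER_LINEAR)[0]; print(int(round(y*1e3)),v.astype(int))
if __name__=='__main__': 
    np.set_printoptions(linewidth=200); prof(sys.argv[1],'top'); prof(sys.argv[2],'side')
E
python3 prof.py top2 side2; python3 -c "
import cv2,numpy as np
t=np.load('top2.npz')['im'][:,:,::-1][155:185,275:315];s=np.load('side2.npz')['im'][:,:,::-1][198:228,284:324]
f=lambda a:cv2.resize(a,(400,300),interpolation=cv2.INTER_NEAREST)
cv2.imwrite('pics/near2.png',np.hstack([f(t),f(s)]))"
```

```text
top2 x mm [40 42 44 46 48 50 52 54 56 58 60 62 64 66 68 70 72 74 76 78 80 82 84]
-86 [188 198 177 171 176 172 157 130 112 103  97  95  95  88  91  89  88 133 164 177 174 166 154]
-83 [190 185 184 187 186 193 198 176 152 139 107 104 118 116 128 147 154 165 179 189 197 201 183]
-80 [218 220 220 220 220 219 219 219 222 213 161 125 150 161 181 218 222 220 218 218 217 218 219]
-77 [218 218 218 218 218 218 219 219 220 202 167 121 142 158 175 203 218 217 217 217 217 218 218]
-74 [217 218 218 218 218 218 218 218 210 178 143 138 151 167 181 199 217 218 218 218 217 217 218]
-71 [217 217 217 218 218 218 218 215 191 160 146 164 186 207 215 217 216 217 218 218 217 217 217]
-68 [217 217 217 217 217 218 220 210 175 120 156 181 200 213 218 216 217 217 217 217 217 217 217]
-65 [217 217 217 217 217 217 217 201 173 128 142 177 206 216 216 216 216 217 217 217 217 217 218]
-62 [217 217 217 217 218 218 216 201 165 134 135 183 207 218 217 217 217 217 217 218 218 218 218]
-59 [217 217 217 217 217 219 217 211 167 138 134 177 202 218 216 216 217 217 217 217 217 218 218]
-56 [217 217 217 218 218 219 219 213 15
[... 1498 characters left out ...]
5 245 244 241]
-59 [245 244 233 204 193 206 230 243 186 113  87 102 131 154 138 121 127 154 214 243 246 244 240]
-56 [245 232 199 212 243 242 244 232 179 101  86 104 124 125 124 124 126 160 216 246 246 244 236]
-53 [246 246 228 220 239 244 241 222 172 108  81 109 126 127 127 124 129 154 205 242 246 244 238]
-50 [244 242 221 207 234 240 241 230 166 113 117 127 129 129 127 125 124 150 211 247 246 244 241]
-47 [243 221 198 216 241 239 244 227 172 135 127 126 128 127 126 123 123 153 226 247 245 244 243]
-44 [246 243 219 183 197 232 232 192 146 128 124 127 128 128 127 126 129 148 219 247 246 244 243]
-41 [246 242 210 187 213 236 216 166 128 123 125 127 127 128 127 125 127 166 225 246 245 244 243]
```

View pics/near2.png

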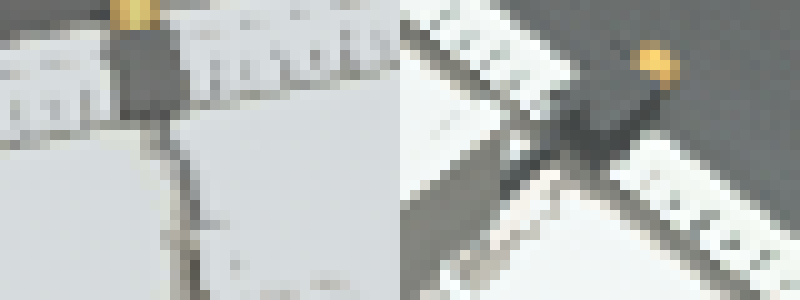

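```bash
cat > p3.py <<'E'
from h import *
np.set_printoptions(linewidth=220)
def hm(n,cam):
    f=np.load(n+'.npz');d=f['d'];m=optics.camera_model(cam);K,R,t=map(np.array,(m['K'],m['R'],m['t']))
    v,u=np.indices(d.shape); C=np.stack([(u-K[0,2])*d/K[0,0],(v-K[1,2])*d/K[1,1],d],-1); W=(C-t)@R
    return f['im'].mean(2).astype(int),W
for n,cam,(a,b,c,e) in (('top0','top',(284,158,298,174)),('top2','top',(284,166,300,184)),('side0','side',(294,204,310,220)),('side2','side',(292,208,308,224))):
    g,W=hm(n,cam); print(n,'heights mm, cols',a,'rows',b)
    print(np.round(W[b:e,a:c,2]*1e3).astype(int))
    if cam=='side': print(g[b:e,a:c])
E
python3 p3.py
```

```text
top0 heights mm, cols 284 rows 158
[[  14   16   51   54   51   51   54   50   20   13   13   17   36   29]
 [  18   17   49   49   44   45   50 1380   51   33   34   32   34   35]
 [  16   17   50   53   52   55   57   50   52   24   27   28   29   26]
 [  33   27   48   55   48   53   47   50   48   29   27   30   24   34]
 [  30   31   49   52   49   51   47   51   51   30   32   33   28   31]
 [  30   32   44   50   51   52   52   53   51   52   32   32   33   26]
 [  27   33   35   52   52   51   50   51   51   50   31   30   26   34]
 [  32   31   32   49   54   49   60   54   48   48   31   22   21   19]
 [  28   30   30   49   48   53   56   65   40   19   13   11   15   13]
 [  29   24   20   37 1380   18   59   63   18   16   20   20   18   16]
 [  16   11   18   14   13   16   52   60   16   18   16   11   19   15]
 [  15   19   12   19   18   16   13   57   13   19   22    8   17   15]
 [  16   14   16   18   11   14   12   50   18   16   13   11   16   18]
 [   7   18   21   13   13   16   16   12   18   16   20   13   16   12]
 [  20   13   22   18   17   10   18   18  
[... 4753 characters left out ...]
  97  77  76  74  91 114 246]
 [125 124 147 112  83  70 113 147 126 123 102  79 100 197 218 246]
 [130 125 113  87  84 130 245 248 151 122 124 107 145 249 252 248]
 [129 127  78  80 168 243 241 168 169 171 137 120 126 115 240 247]
 [126 125  89 168 240 244 212 160 240 247 190 155 138 128 103 156]
 [124 137 178 240 241 247 246 197 244 248 244 246 215 154 130 126]
 [121 155 249 243 240 243 210 198 243 245 246 247 244 232 155 131]
 [130 196 238 234 244 197 243 247 245 245 244 245 246 250 220 182]
 [186 242 238 170 192 197 242 246 245 244 244 244 245 246 248 247]
 [154 235 173 192 245 247 246 245 244 245 244 245 245 245 245 247]
 [162 182 184 245 247 245 244 245 245 244 244 244 244 244 244 245]]
```

```bash
cat > fin.py <<'E'
import sys
from p3 import hm
from h import *
def fins(n,cam):
    g,W=hm(n,cam); sel=(W[...,2]>.0535)&(W[...,2]<.067)&(g<200)
    out=[]
    for v,u in zip(*np.nonzero(sel)):
        p=w2g(ray(cam,u,v,.058))
        if .03<p[0]<.09 and -.082<p[1]<-.048: out.append(p)
    o=np.array(out); o=o[np.argsort(o[:,1])]*1e3; print(n); print(o.round(1).T)
    return o
for n in sys.argv[1:]: fins(n,n.rstrip('0123456789'))
E
sed -i 's/^for n,cam/if __name__=="__main__":\n  for n,cam/; ' p3.py
python3 - <<'E'
s=open('p3.py').read(); i=s.index('if __name__'); open('p3.py','w').write(s[:i])
E
python3 fin.py top0 top2 side0 side2
```

```text
Traceback (most recent call last):
  File "fin.py", line 12, in <module>
    for n in sys.argv[1:]: fins(n,n.rstrip('0123456789'))
                           ~~~~^^^^^^^^^^^^^^^^^^^^^^^^^^
  File "fin.py", line 8, in fins
    p=w2g(ray(cam,u,v,.058))
          ~~~^^^^^^^^^^^^^^
  File "h.py", line 9, in ray
    m=optics.camera_model(cam);K,R,t=map(np.array,(m['K'],m['R'],m['t']))
ValueError: time passes only in moves, steps and waits
```

```bash
sed -i 's/m=optics.camera_model(cam)/m=cm(cam)/' h.py p3.py; sed -i '2a import functools\ncm=functools.lru_cache(None)(lambda c: optics.camera_model(c))' h.py; python3 fin.py top0 top2 side0 side2
```

```text
top0
[[ 64.4  61.6  62.2  62.8]
 [-81.2 -80.6 -77.7 -74.9]]
top2
[[ 64.4  61.6  62.2  62.8  57.7  61.1  58.3  58.9  59.5  60.1  57.2  60.7  57.8  58.4  59.1]
 [-81.2 -80.6 -77.7 -74.9 -70.8 -68.5 -67.9 -65.1 -62.2 -59.3 -58.7 -56.5 -55.9 -53.  -50.1]]
side0
[[ 60.8  62.8  64.7  62.4  64.3  60. ]
 [-81.8 -79.8 -77.9 -75.3 -73.4 -72.8]]
side2
[[ 60.8  62.8  64.7  60.4  62.4  64.3  61.9  57.7  59.6  61.5  57.3  59.2  61.1  56.9  58.8  54.7  60.8  56.6  58.5  60.4  58.1  55.8]
 [-81.8 -79.8 -77.9 -77.3 -75.3 -73.4 -70.8 -70.3 -68.3 -66.4 -65.8 -63.9 -61.9 -61.4 -59.4 -58.9 -57.5 -57.  -55.  -53.1 -50.6 -48.2]]
```

Both views say the pointer is about 3.4 mm short of the mark. I correct that and re-measure.

```bash
python3 - <<'E'
from h import *
r.move_straight(g2w(.0637,.1057,.0815),speed=.02); r.hold(.3); st()
snap('top','top3'); snap('side','side3')
E
python3 fin.py top3 side3
```

```text
t 7.57 g [0.063 0.106] z 0.0814 F guide [-4.4  2.4] 0.2 w 0.0093
top3
[[ 64.4  61.6  62.2  62.8  64.   61.1  61.7  62.9  63.5  60.7  64.1  61.3  61.9]
 [-81.2 -80.6 -77.7 -74.9 -69.1 -68.5 -65.7 -59.9 -57.1 -56.5 -54.2 -53.6 -50.7]]
side3
[[ 60.8  62.8  64.7  60.4  62.4  64.3  60.   61.9  63.9  59.6  65.8  61.5  63.5  61.1  63.1  58.8  65.   60.8  62.7  64.6  60.4  62.3  60. ]
 [-81.8 -79.8 -77.9 -77.3 -75.3 -73.4 -72.8 -70.8 -68.9 -68.3 -66.9 -66.4 -64.4 -61.9 -60.  -59.4 -58.  -57.5 -55.5 -53.6 -53.1 -51.1 -48.7]]
```

Aligned within 0.5 mm in both views. Now I ease the grip to 20 N and slide along the bar to shut the lever.

```bash
python3 - <<'E'
from h import *
command_gripper(0,20); st()
for y in (.09,.06,.035):
    print(r.move_straight(g2w(.0637,y,.0815),speed=.04,max_force=45)); st()
print(r.move_straight(g2w(.0637,.024,.0815),speed=.02,max_force=25)); st()
snap('top','top4',(200,120,400,270),3); snap('side','side4',(220,160,370,300),3)
E
python3 -c "
import cv2,numpy as np
a=cv2.imread('pics/top4.png');b=cv2.imread('pics/side4.png');c=np.zeros((450,1050,3),np.uint8);c[:,:600]=a;c[:420,600:]=b;cv2.imwrite('pics/both4.png',cv2.resize(c,(798,342)))"; python3 fin.py top4 side4
```

```text
t 7.88 g [0.063 0.106] z 0.0815 F guide [-5.1  3.3] -0.1 w 0.0094
True
t 8.17 g [0.0639 0.1056] z 0.0813 F guide [-5.   3.8] 5.6 w 0.0093
True
t 8.62 g [0.0646 0.1052] z 0.0812 F guide [-5.4  3.3] 4.4 w 0.0094
True
t 9.22 g [0.0653 0.1047] z 0.081 F guide [-5.1  3.4] 5.1 w 0.0096
True
t 10.17 g [0.065  0.1045] z 0.0809 F guide [-5.2  3.6] 3.2 w 0.0096
top4
[[ 64.4  61.6  62.2  62.8  64.   64.6  65.2  62.3  65.8  62.9  66.4  63.5  64.1  65.4]
 [-81.2 -80.6 -77.7 -74.9 -69.1 -66.2 -63.4 -62.8 -60.5 -59.9 -57.6 -57.1 -54.2 -48.5]]
side4
[[ 60.8  62.8  64.7  62.4  64.3  60.   66.2  63.9  65.8  61.5  63.5  65.4  63.1  65.   66.9  62.7  64.6  62.3  64.2]
 [-81.8 -79.8 -77.9 -75.3 -73.4 -72.8 -71.4 -68.9 -66.9 -66.4 -64.4 -62.5 -60.  -58.  -56.1 -55.5 -53.6 -51.1 -49.2]]
```

View pics/both4.png

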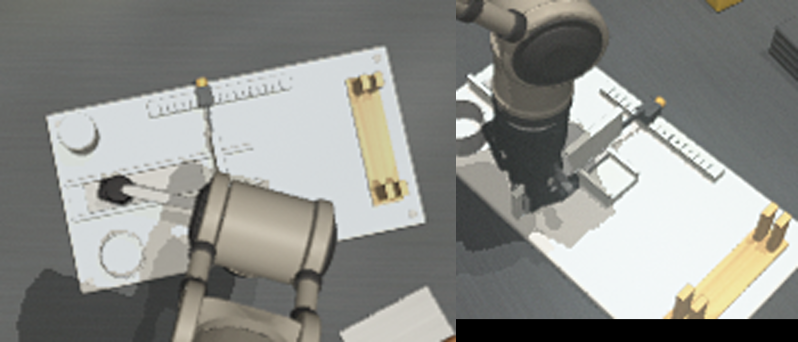

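The pads grip too hard to slide: the arm stuck at y≈105 mm and the leg crept about 2 mm past the mark. I'll open slightly so the gate-side finger alone holds the bar against the spring. That lets it fall back about 2 mm, then I slide.

```bash
python3 - <<'E'
from h import *
command_gripper(.0135,20); st()
X=.0637+.002
r.move_straight(g2w(X,.1045,.0815),speed=.03); st()
snap('top','top5'); snap('side','side5')
b=r.move_straight(g2w(X,.085,.0815),speed=.04,max_force=20); print(b); st()
E
python3 fin.py top5 side5
```

```text
t 10.48 g [0.0648 0.1045] z 0.0808 F guide [-4.9  0.1] 1.9 w 0.0136
t 10.73 g [0.0648 0.1043] z 0.0816 F guide [-6.   1.3] -0.3 w 0.0132
False
t 11.47 g [0.065  0.0853] z 0.0813 F guide [-5.1  2.7] -1.6 w 0.0136
top5
[[ 64.4  61.6  65.   62.2  62.8  64.   61.1  64.6  62.3  62.9  63.5  60.7  64.1  61.3  64.7  61.9]
 [-81.2 -80.6 -78.3 -77.7 -74.9 -69.1 -68.5 -66.2 -62.8 -59.9 -57.1 -56.5 -54.2 -53.6 -51.3 -50.7]]
side5
[[ 60.8  62.8  64.7  60.4  62.4  64.3  61.9  63.9  59.6  65.8  61.5  63.5  59.2  65.4  61.1  63.1  65.   60.8  62.7  64.6  60.4  62.3  60. ]
 [-81.8 -79.8 -77.9 -77.3 -75.3 -73.4 -70.8 -68.9 -68.3 -66.9 -66.4 -64.4 -63.9 -62.5 -61.9 -60.  -58.  -57.5 -55.5 -53.6 -53.1 -51.1 -48.7]]
```

```bash
python3 - <<'E'
from h import *
X=.0657
for y,s,f in ((.06,.04,20),(.03,.04,20),(.022,.02,15),(.008,.015,12)):
    print(y,r.move_straight(g2w(X,y,.0815),speed=s,max_force=f)); st()
snap('top','top6',(200,120,400,270),3); snap('side','side6',(220,160,370,300),3)
E
python3 -c "
import cv2,numpy as np
a=cv2.imread('pics/top6.png');b=cv2.imread('pics/side6.png');c=np.zeros((450,1050,3),np.uint8);c[:,:600]=a;c[:420,600:]=b;cv2.imwrite('pics/both6.png',cv2.resize(c,(798,342)))"; python3 fin.py top6 side6
```

```text
0.06 False
t 12.25 g [0.065  0.0605] z 0.0812 F guide [-4.7  2.5] -0.5 w 0.0135
0.03 False
t 13.15 g [0.0649 0.0307] z 0.0811 F guide [-4.8  1.8] -0.6 w 0.0134
0.022 False
t 13.7 g [0.0649 0.0227] z 0.0811 F guide [-5.  3.] -0.7 w 0.0135
0.008 True
t 14.1 g [0.0644 0.0223] z 0.0809 F guide [-4.5  2.4] 3.1 w 0.0133
top6
[[ 61.6]
 [-80.6]]
side6
[[ 60.8  62.8  64.7  60.4  62.4  64.3  60.   61.9  63.9  59.6  61.5  63.5  61.1  63.1  65.   60.8  62.7  58.5  60.4  62.3  58.1  60. ]
 [-81.8 -79.8 -77.9 -77.3 -75.3 -73.4 -72.8 -70.8 -68.9 -68.3 -66.4 -64.4 -61.9 -60.  -58.  -57.5 -55.5 -55.  -53.1 -51.1 -50.6 -48.7]]
```

View pics/both6.png

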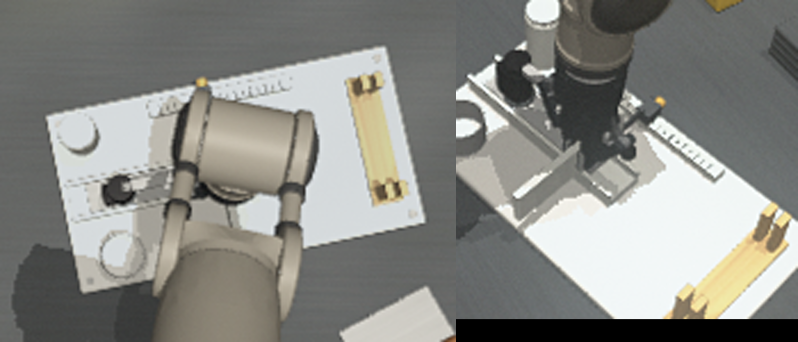

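```bash
python3 - <<'E'
from h import *
print('tip', w2g(ray('side',294.1,224.5,.112)), 'expected closed', 62.5-50)
print('proj closed tip',proj('side',g2w(.0125,0,.112)),'0.1rad open',proj('side',g2w(.0133,.018,.112)))
X=.0662
b=r.move_straight(g2w(X,.012,.0815),speed=.015,max_force=18); print(b); st()
snap('side','side7',(270,190,330,240),10)
E
python3 fin.py side7
```

```text
tip [ 0.01567371 -0.00085112] expected closed 12.5
proj closed tip [294.79388313 225.44357169] 0.1rad open [289.62709299 229.41961452]
True
t 14.61 g [0.0642 0.0225] z 0.0806 F guide [-4.7  2.7] 2.4 w 0.0134
side7
[[ 60.8  62.8  64.7  60.4  62.4  64.3  61.9  63.9  59.6  61.5  63.5  65.4  61.1  63.1  58.8  65.   60.8  62.7  60.4  62.3  60. ]
 [-81.8 -79.8 -77.9 -77.3 -75.3 -73.4 -70.8 -68.9 -68.3 -66.4 -64.4 -62.5 -61.9 -60.  -59.4 -58.  -57.5 -55.5 -53.1 -51.1 -48.7]]
```

View pics/side7.png

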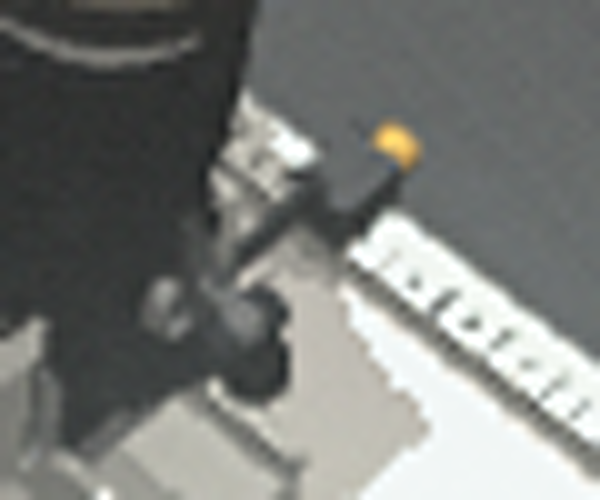

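The lever is against its hard stop: the push rises sharply at y≈22 mm, and the tip lies on the leg's centre line. Now I re-pinch with a light preload on the lever, trim x to 63.1 mm (aligned when pinched before), and check.

```bash
cat > tip.py <<'E'
import sys
from p3 import hm
from h import *
for n in sys.argv[1:]:
    g,W=hm(n,'side'); G=(W[...,:2]-TG)@RG
    s=(W[...,2]>.106)&(W[...,2]<.118)&(abs(G[...,1])<.05)&(G[...,0]<.035)&(G[...,0]>0)
    p=G[s]*1e3; print(n,len(p),'x',p[:,0].min().round(1),p[:,0].max().round(1),'y mean/min/max',p[:,1].mean().round(1),p[:,1].min().round(1),p[:,1].max().round(1)); print(np.argwhere(s)[:,::-1].mean(0))
E
python3 - <<'E'
from h import *
r.move_straight(g2w(.0652,.0205,.0815),speed=.01); st()
command_gripper(0,20); st()
r.move_straight(g2w(.0638,.0205,.0815),speed=.01); r.hold(.3); st()
snap('side','side8'); snap('top','top8')
E
python3 fin.py side8; python3 tip.py side6 side7 side8
```

```text
t 15.03 g [0.0645 0.0224] z 0.0807 F guide [-4.3  6.5] -0.0 w 0.0136
t 15.24 g [0.0644 0.0224] z 0.0807 F guide [-4.8  7.2] -1.4 w 0.0098
t 15.83 g [0.0629 0.0224] z 0.0807 F guide [-5.5  6.8] -2.1 w 0.01
side8
[[ 60.8  62.8  64.7  62.4  64.3  61.9  63.9  59.6  61.5  63.5  59.2  65.4  61.1  63.1  65.   60.8  62.7  58.5  64.6  60.4  62.3]
 [-81.8 -79.8 -77.9 -75.3 -73.4 -70.8 -68.9 -68.3 -66.4 -64.4 -63.9 -62.5 -61.9 -60.  -58.  -57.5 -55.5 -55.  -53.6 -53.1 -51.1]]
side6 47 x 3.0 34.8 y mean/min/max 10.3 -9.3 33.0
[290.85106383 226.93617021]
side7 44 x 3.6 35.0 y mean/min/max 10.9 -10.4 33.4
[290.68181818 227.02272727]
side8 43 x 4.0 34.6 y mean/min/max 12.4 -7.1 31.6
[290.06976744 227.13953488]
```

```bash
python3 - <<'E'
from h import *
r.move_straight(g2w(.0642,.0203,.0815),speed=.01); command_gripper(0,35); r.hold(.3); st()
snap('side','side9')
from p3 import hm
g,W=hm('side9','side'); G=np.dstack([(W[...,:2]-TG)@RG,W[...,2]])*1e3
np.set_printoptions(linewidth=220)
for k,nm in enumerate('xyz'): print(nm);print(np.clip(G[216:234,286:304,k],-999,999).round().astype(int))
E
python3 fin.py side9
python3 -c "
import cv2,numpy as np
s=np.load('side9.npz')['im'][:,:,::-1][195:240,270:330];cv2.imwrite('pics/side9c.png',cv2.resize(s,None,fx=10,fy=10,interpolation=cv2.INTER_CUBIC))"
```

```text
t 16.7 g [0.0633 0.0224] z 0.0808 F guide [-5.   8.4] -0.0 w 0.0095
x
[[  23   22   21   20   19   18   17   62   60   76   74   71   69   66   67   64   60   58]
 [  24   21   21   18   18   16   14   62   74   71   71   69   66   64   63   60   59   55]
 [  44   42   22   18   15   13   14   11   72   71   67   66   65   62   59   59   56   54]
 [  40   40   22   17   13   13   12   10   12    8    7    6   63   60   58   56   53   52]
 [  39   22   19   18   14   10    9    9    7    6    5    4    1   59   55   53   53   49]
 [  38   20   19   16   12   10    8    7    5    4    3    1    0   56   53   51   49   48]
 [  34   18   16   15   12    9    6    5    4    3    0    0   -1   53   51   48   48   46]
 [  19   17   16   12    8    5    4    3    2    0    0    0   53   51   49   45   46   42]
 [  21   15   12    7    6    5    3    3    1    0   13   11   10   48   47   45   42   40]
 [  17   15   11    8    5    4    1    2   -2   12   10    9    7   47   45   43   40   38]
 [  17   15   10    9    4    2    0    0   11   11    9    7    5   44   42   39   37   35]
 [  18 
[... 2915 characters left out ...]
35  41  43 106 111 110 111 112 107  15  17  18  15  19  17]
 [123  28  33  35  40  41  46 105 105 105 106 106  16  17  14  15  12  15]
 [ 30  30  30  31  36  39  43  40  41  15  18  16  17  18  18  18  19  17]
 [ 31  30  30  28  30  33  38  40  43  39  11  19  19  15  17  14  15  13]
 [ 32  29  30  30  32  32  36  35  41  42  41  42  16  15  13  16  17  14]
 [ 29  30  28  30  28  28  28  33  36  43  44  43  39  15  20 950  16  14]]
side9
[[ 60.8  62.8  64.7  60.4  62.4  64.3  60.   61.9  63.9  65.8  61.5  63.5  65.4  61.1  63.1  65.   60.8  62.7  64.6  60.4  62.3]
 [-81.8 -79.8 -77.9 -77.3 -75.3 -73.4 -72.8 -70.8 -68.9 -66.9 -66.4 -64.4 -62.5 -61.9 -60.  -58.  -57.5 -55.5 -53.6 -53.1 -51.1]]
```

View pics/side9c.png

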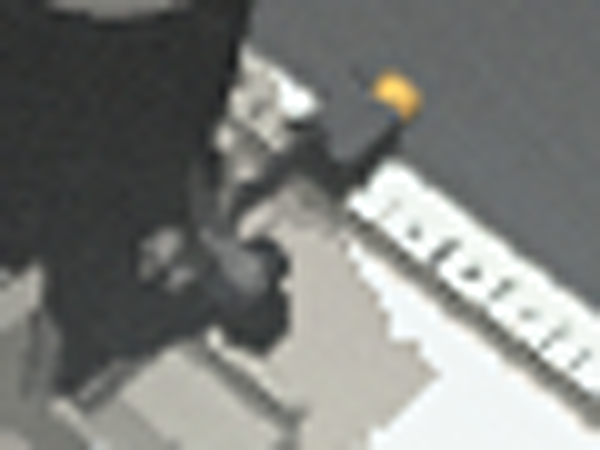

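Run:
```python
from h import *
st(); r.finish_job()
```

```text
t 16.75 g [0.0633 0.0224] z 0.0808 F guide [-4.8  8.1] -0.7 w 0.0096
the job is handed in; nothing more can be done
```

I drew the leg out to the mark, slid the cam lever closed along the bar, and handed the job in at 16.75 s still pinching the stop bar with a 35 N grip.

**Sequence**
- I pinched the bar beyond the open lever, drew it out, and trimmed it by 3.4 mm after measuring both fins in the top and side views.
- The first slide along the bar failed because the pads stuck even at a 20 N grip. The leg crept about 2 mm past the mark.
- I then opened the jaws to about 13.5 mm. The gate-side finger alone held the bar against the spring and the pointer returned to the mark.
- From there I slid along the bar until the lever hit its hard stop, pinched the bar again and trimmed x.

**Last checks**
- **Pointer and mark:** the side view puts the pointer at about 63.0 mm and the mark at about 62.6 mm, so they agree within about 0.5 mm, which is close to the measuring noise. The arm hid the fins from the top camera at the end; the last top view, before the slide, also showed them lined up.
- **Lever:** the black tip spans about y −9 to +7 mm with one edge partly hidden, so it is on the leg's centre line. The push rose sharply at the stop, and about 8 N is still pressing sideways (towards closed).
- **Grip:** the jaws read 9.6 mm on the bar and carry about 5 N of spring pull.
- **Rest of the scene:** the mark tab read the same position in every side view. The ring and the can look unmoved in the later pictures I viewed; I did not re-measure any of the loose things.

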